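# Update the jet stock tags

### The arm

A 7-joint arm with a two-finger parallel gripper is mounted at the origin on the work surface. World frame = base frame: x ahead of the robot, y to its left, z up, the work surface at z = 0. Lengths are in mm, angles in rad, forces in N, time in s.
With the tool pointing down it reaches from about 400 to 750 mm from the base axis. Payload 19.5 kg.
Tool frame: the origin (TCP) lies between the finger pads; the fingertips stand arm.tcp_to_tips ahead of it and the grasp point (between the pads) lies 11 mm behind it (arm.tcp_to_tips is the distance from the TCP to the fingertips, in mm); z points along the fingers, y is the direction in which the jaws open and shut (so a half turn about z gives the same grasp; the last joint's range is limited). The gripper opens to 85 mm and grips with 20 to 120 N. Pads are 22 mm wide; open, the fingers measure 114 mm over their backs; the gripper's body (76 mm by 85 mm) begins 54 mm behind the grasp point. The pads swing forward as they close: fully open they stand 13 mm farther back than shut.
Start: joints at [-1.269, 0.707, -0.028, 1.485, 0.022, 0.951, -0.075], TCP at [193.8, 541.329, 239.268] pointing down, gripper open.
Joint ranges: [-2.71, 2.71], [-0.32, 2.16], [-1.57, 1.52], [0, 2.45], [-1.46, 4.6], [0, 2.02], [-2.83, 2.83]. Speed limits (rad/s): [1.89, 1.89, 2.57, 2.57, 3.01, 3.01, 3.01].

### API

Orientations are given as a 3x3 rotation matrix whose columns are the frame's x, y, z axes.
In Python, from station import sense, grab_frame, get_calibration, arm, models gives the robot as it stands.
- The arm moves only by the shell command python3 -m inch 'ROWS' [FORCE]. ROWS is JSON, a list of rows, each a list of 7 numbers: the shift along the tool's x, y, z in mm, then the turn, a rotation vector about the tool's x, y, z in rad, then the opening, from -1 (shut) to 1 (fully open). A call has 1 to 5 rows; each row is the pose to reach, as a shift and turn from the pose commanded when the call began, along the tool's axes at that moment; what a row does not reach only later rows make up. A row lasts 1/12 s, in which the tool goes at most 41.7 mm and 7.16 degrees, less where a joint would pass 70% of its speed; a pose out of reach is approached as far as the arm can. A call with a gripper value outside its range is refused whole. The fingers move at their own pace and stop on an object; FORCE is the grip in N (left out, the last holds). Time passes only in rows, so rows that repeat a pose let the fingers close. It gives the time, the measured TCP pose, the force and the opening at its end, in the units of the state.
- sense(): the state, without advancing time (a new reading comes with each control period).
- grab_frame(name): name is "scene" or "top" or "wrist"; returns (picture, depth): 384x512x3 uint8, red, green, blue; 384x512 float32, mm along the optical axis (not along the pixel's ray), 0 where there is no reading.
- get_calibration(name): a dict with "vertical_fov" (degrees; the focal length in pixels is half the picture's height over the tangent of half this angle, whatever the lens; pixels are square), "cx", "cy" (the principal point, pixels), "cam_to_world" (4x4, takes a point from camera to world coordinates). Camera axes: x right, y down, z forward; pixel columns grow to the right and rows downward; lengths in mm; the calibration is good to about 2 mm. A picture is of the moment at which its call begins: read the wrist's pose just before it. get_calibration takes no time and is no camera call; for the wrist camera it gives the pose at the moment of the call.
- arm.sign_off(): hands the job in, once; it reports no verdict.
Trained networks look in the newest picture that a camera, given by its name, has taken for a name from the list of things; names that differ only in an ending like _2 or _b are one class to them, and where a whole thing is asked for, a point or a joint stands for the part that bears it (a point fixed in the world has none). Each returns a list of dicts, best first, with "confidence" (0 to 1); they miss things now and then, are a little off and sometimes report something else, mostly with a low value. They report only what shows in the picture. A call takes as long as a camera call.
- models.look_for(label, camera): "extent" ([left, top, right, bottom] as shares, 0 to 1, of the picture: columns of its width, rows of its height, round what is visible of it).
- models.cut_out(label, camera): "region" (384x512 bool, what is visible of it) and "extent" ([left, top, right, bottom] as shares, 0 to 1, of the picture: columns of its width, rows of its height, round what is visible of it).
- models.tip_of(label, camera): "location" ([row, column] as shares, 0 to 1, of the picture: columns of its width, rows of its height: a listed point, or the origin of a listed thing).
The state is a dict: "time": time; "joints": joint angles; "joint_velocities": joint speeds; "effort": joint torques, N m; "tcp_pos": TCP position; "tool_rot": TCP orientation; "force": force on the tool from outside, world axes, zero at the start; "ft_torque": the same for the moment, N m; "gripper_width": finger opening in mm.
Only numpy, scipy, OpenCV 4.12 (cv2) and the standard library are available. Lean on these libraries where they do the work, as an engineer would, in place of code of your own. Each camera call takes 0.05 s, during which the arm holds its last target. There are 200 camera calls.

### The job

The jet bins have just been refilled, so bring the flip tags on the stock board up to date: gently push over with a fingertip the ones that are wrong, so that every tag in front of a full bin rests with its green face up and the tag in front of the empty bin rests with its red face up. Do not pinch the tags, and do not shift or lift the bins or anything else on the shelf.

Things in the scene. Friction and masses are not known exactly. Their poses are not given: they have to be found in the camera images.
- hinge1 (a point): Middle of one tag's hinge axis, 43 mm above the table, on a fixed steel stand (72 mm along x, 22 mm along y, ears to 47 mm above the table). x runs along the axis, away from the robot; its bin's centre lies 85 mm further along x; y is to the left along the row, z up. The four stand in a straight row 120 mm apart, all parallel; their order along the row changes.
- tag1 (a joint): Tag on hinge1: plate 52 mm wide, 60 mm from axis to free edge, 5 mm thick, 30 g. 0 = upright; positive leans left (hinge +y), GREEN face up; negative leans right, RED face up. Rests only on the stops at +0.55 or -0.55, free edge then 51 mm above the axis and 31 mm to the side. Free hinge: pushed past upright from the side it leans to, it drops onto the other stop by itself.
- hinge2 (a point): Middle of one tag's hinge axis, 43 mm above the table, on a fixed steel stand (72 mm along x, 22 mm along y, ears to 47 mm above the table). x runs along the axis, away from the robot; its bin's centre lies 85 mm further along x; y is to the left along the row, z up. The four stand in a straight row 120 mm apart, all parallel; their order along the row changes.
- tag2 (a joint): Tag on hinge2: plate 52 mm wide, 60 mm from axis to free edge, 5 mm thick, 30 g. 0 = upright; positive leans left (hinge +y), GREEN face up; negative leans right, RED face up. Rests only on the stops at +0.55 or -0.55, free edge then 51 mm above the axis and 31 mm to the side. Free hinge: pushed past upright from the side it leans to, it drops onto the other stop by itself.
- hinge3 (a point): Middle of one tag's hinge axis, 43 mm above the table, on a fixed steel stand (72 mm along x, 22 mm along y, ears to 47 mm above the table). x runs along the axis, away from the robot; its bin's centre lies 85 mm further along x; y is to the left along the row, z up. The four stand in a straight row 120 mm apart, all parallel; their order along the row changes.
- tag3 (a joint): Tag on hinge3: plate 52 mm wide, 60 mm from axis to free edge, 5 mm thick, 30 g. 0 = upright; positive leans left (hinge +y), GREEN face up; negative leans right, RED face up. Rests only on the stops at +0.55 or -0.55, free edge then 51 mm above the axis and 31 mm to the side. Free hinge: pushed past upright from the side it leans to, it drops onto the other stop by itself.
- hinge4 (a point): Middle of one tag's hinge axis, 43 mm above the table, on a fixed steel stand (72 mm along x, 22 mm along y, ears to 47 mm above the table). x runs along the axis, away from the robot; its bin's centre lies 85 mm further along x; y is to the left along the row, z up. The four stand in a straight row 120 mm apart, all parallel; their order along the row changes.
- tag4 (a joint): Tag on hinge4: plate 52 mm wide, 60 mm from axis to free edge, 5 mm thick, 30 g. 0 = upright; positive leans left (hinge +y), GREEN face up; negative leans right, RED face up. Rests only on the stops at +0.55 or -0.55, free edge then 51 mm above the axis and 31 mm to the side. Free hinge: pushed past upright from the side it leans to, it drops onto the other stop by itself.
- full1_mid (a point): Full stock bin: heaped to just below the rim with small brass jets (fixed in the bin), 350 g. Open blue plastic bin, 70 mm (x) by 80 mm (y), 40 mm high, loose on the board, top at 48 mm above the table; the point is its centre, half-way up. It belongs to the tag straight in front of it (on the robot's side). Which place it has changes.
- full2_mid (a point): Full stock bin: heaped to just below the rim with small brass jets (fixed in the bin), 350 g. Open blue plastic bin, 70 mm (x) by 80 mm (y), 40 mm high, loose on the board, top at 48 mm above the table; the point is its centre, half-way up. It belongs to the tag straight in front of it (on the robot's side). Which place it has changes.
- full3_mid (a point): Full stock bin: heaped to just below the rim with small brass jets (fixed in the bin), 350 g. Open blue plastic bin, 70 mm (x) by 80 mm (y), 40 mm high, loose on the board, top at 48 mm above the table; the point is its centre, half-way up. It belongs to the tag straight in front of it (on the robot's side). Which place it has changes.
- empty_mid (a point): Empty stock bin: bare blue floor inside, 120 g. Open blue plastic bin, 70 mm (x) by 80 mm (y), 40 mm high, loose on the board, top at 48 mm above the table; the point is its centre, half-way up. It belongs to the tag straight in front of it (on the robot's side). Which place it has changes.
- board: Fixed grey stock board, 8 mm thick, 280 mm by 520 mm; origin on its underside under the middle of the tag row, x away from the robot, y to the left along the row; it spans x -115 to +165 mm and y -260 to +260 mm. Bins stand 85 mm beyond the tag row.
- knob: Loose bronze idle screw knob, 26 mm across, 32 mm tall, standing on the front strip of the board, robot's side of the tags, about 80 mm from the tag row; origin at its underside. Leave alone.
- filter: Loose white nylon fuel filter housing, 38 mm across, 60 mm tall, standing on the table; origin at its underside. Leave alone.
- case: Loose orange plastic spark plug case, 50 by 90 by 35 mm; origin at its underside. Leave alone.
- carb: Worn cast-iron carburetor body, about 100 by 80 by 118 mm, 2.2 kg; origin at its underside. Leave alone.
- cup: Loose dented steel catch cup, 72 mm across, 65 mm tall, under the low end of the fixed tin chute (180 mm tall); origin at its underside. Leave alone.

How it is judged:
By the outcome, as a careful person would: the job done as asked, in the order asked, and still so for the second after the job is handed in, with the robot touching nothing.
It also fails if it takes over 54 s, if anything falls off the work surface, if the arm or the gripper's body presses on something with over 40 N, if the wrist force passes 120 N, or if a joint passes its speed limit or range.

## Working session

There is one attempt and no reset: what is moved stays moved. The work goes in short steps, Python scripts to look and compute and a shell command to move; the robot and the scene stay as the last step left them, time stands still between calls to the robot, and variables do not carry over. Pictures are saved under pics/ and viewed, about 8 in all and at most 12, crops included, and the job is handed in when it is done.

```bash
mkdir -p pics; cat > h.py <<'E'
import numpy as np,cv2
from station import sense,grab_frame,get_calibration,arm,models
def cloud(name):
    p,d=grab_frame(name);c=get_calibration(name)
    f=p.shape[0]/2/np.tan(np.radians(c["vertical_fov"])/2)
    v,u=np.mgrid[:384,:512]
    P=np.stack([(u-c["cx"])/f*d,(v-c["cy"])/f*d,d,np.ones_like(d)],-1)@np.array(c["cam_to_world"]).T
    P=P[...,:3];P[d==0]=np.nan
    return p,P
def save(p,n): cv2.imwrite("pics/"+n,p[...,::-1])
E
python3 - <<'E'
from h import *
for n in("top","scene"):
    p,P=cloud(n);save(cv2.resize(p,(768,576)),n+"1.png");np.save(n+".npy",P)
    for l in("hinge1","tag1","full1_mid","empty_mid","board","knob"):
        for r in models.tip_of(l,n)[:5]:
            a,b=r["location"];i,j=int(a*384),int(b*512)
            print(n,l,round(r["confidence"],2),j,i,P[min(i,383),min(j,511)].round())
s=sense();print(s["time"],s["tool_rot"],arm.tcp_to_tips,s["gripper_width"])
E
```

```text
top hinge1 0.8 307 205 [ 510. -162.   11.]
top hinge1 0.79 265 196 [538. -26.  12.]
top hinge1 0.66 229 188 [557.  88.  44.]
top hinge1 0.58 191 184 [569. 209.  47.]Traceback (most recent call last):
  File "<stdin>", line 5, in <module>
ValueError: it knows: board, carb, case, cup, empty_mid, filter, full1_mid, full2_mid, full3_mid, hinge, knob
```

```bash
python3 - <<'E'
from h import *
for n in("top","scene"):
    p,P=cloud(n);save(cv2.resize(p,(768,576)),n+"1.png");np.save(n+".npy",P)
    for l in("hinge1","full1_mid","empty_mid","board","knob"):
        for r in models.tip_of(l,n)[:5]:
            a,b=r["location"];i,j=int(a*384),int(b*512)
            print(n,l,round(r["confidence"],2),j,i,P[min(i,383),min(j,511)].round())
s=sense();print(s["time"],s["tool_rot"],arm.tcp_to_tips,s["gripper_width"])
E
```

```text
top hinge1 0.77 231 191 [546.  81.  60.]
top hinge1 0.64 269 197 [528. -38.  63.]
top hinge1 0.61 304 202 [ 514. -147.   54.]
top hinge1 0.52 189 183 [578. 222.  11.]
top hinge1 0.29 232 167 [632.  83.  13.]
top full1_mid 0.73 198 157 [658. 191.  42.]
top full1_mid 0.15 246 196 [537.  35.  11.]
top empty_mid 0.93 234 166 [635.  76.  14.]
top board 0.62 246 200 [524.  35.   8.]
top board 0.32 395 243 [ 392. -426.   47.]
top knob 0.49 299 231 [ 426. -135.   18.]
scene hinge1 0.68 291 235 [585. 206.  49.]
scene hinge1 0.63 271 212 [551.  91.  44.]
scene hinge1 0.62 249 189 [529. -31.  57.]
scene hinge1 0.58 231 175 [ 494. -155.   10.]
scene hinge1 0.28 351 279 [620. 456. 101.]
scene full1_mid 0.58 280 249 [646. 206.  36.]
scene empty_mid 0.98 253 228 [630.  72.  13.]
scene board 0.89 260 211 [557.  45.  15.]
scene knob 0.47 243 167 [ 438. -139.   20.]
0.7 [[-9.41477675e-01  3.37075344e-01 -3.04576209e-05]
 [ 3.37075345e-01  9.41477667e-01 -1.19135660e-04]
 [-1.14825236e-05 -1.22430077e-04 -9.99999992e-01]] 8.0 85.20566373353006
```

View pics/top1.png

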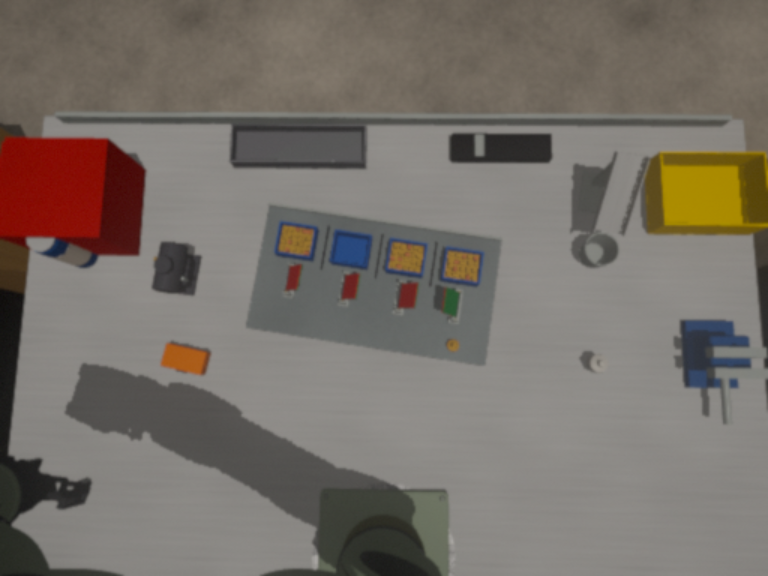

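View pics/scene1.png

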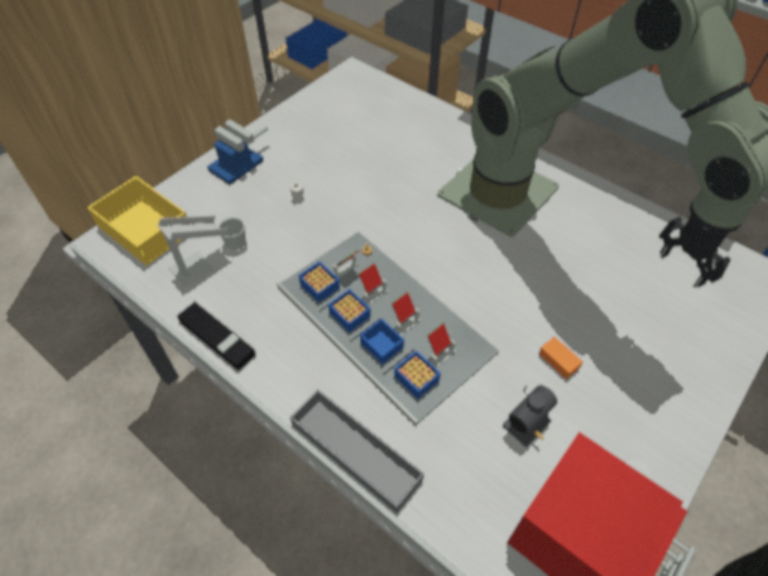

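The top view shows, left to right: full/red (wrong), empty/red (ok), full/red (wrong) and full/green (ok). So the leftmost tag and the third one need pushing to the left. Next I fit the board pose.

```bash
python3 - <<'E'
from h import *
P=np.load("top.npy");v,u=np.mgrid[:384,:512]
box=(u>155)&(u<345)&(v>130)&(v<250)
reg=models.cut_out("board","top")[0]["region"]
Q=P[(cv2.dilate(reg.astype(np.uint8),np.ones((3,3)))>0)&(P[...,2]>4)&(P[...,2]<14)][:,:2].astype(np.float32)
r=cv2.minAreaRect(Q);print(r,np.median(P[box&reg][:,2]))
# bins + tags via height
b=cv2.boxPoints(r);c=np.array(r[0])
e=b[(np.arange(4)+1)%4]-b; L=max(e,key=lambda t:np.linalg.norm(t)); y=L/np.linalg.norm(L); y*=np.sign(y[1]); x=np.array([y[1],-y[0]])
o=c-25*x; print("origin",o,"yaw",np.arctan2(x[1],x[0]))
for h in(180,60,-60,-180): print(h,(o+h*y).round(1))
W=P[box]; R=(W[:,:2]-o)@np.c_[x,y]
for h in(180,60,-60,-180):
    m=(abs(R[:,0])<30)&(abs(R[:,1]-h)<45)&(W[:,2]>72)
    B=(abs(R[:,0]-85)<45)&(abs(R[:,1]-h)<50)&(W[:,2]>38)&(W[:,2]<55)
    print(h,"tag",m.sum(),np.nanmean(R[m],0).round(1),np.nanmax(W[m,2]),"bin",np.nanmin(R[B],0).round(),np.nanmax(R[B],0).round())
m=(R[:,0]>40)&(R[:,0]<130)&(abs(abs(R[:,1])-0)<15); print("divider z",np.nanmax(W[m,2]))
E
```

```text
((564.8607177734375, 25.171600341796875), (529.0982666015625, 293.1427307128906), 81.849365234375) nan
origin [540.11324883  28.71600127] yaw -0.14225535
180 [565.6 206.9]
60 [548.6  88.1]
-60 [531.6 -30.7]
-180 [ 514.6 -149.5]
180 tag 83 [ -1.4 155.1] 100.41150962197457 bin [ 49. 139.] [119. 220.]
60 tag 93 [-1.4 35.5] 98.70802579965061 bin [48. 19.] [119. 100.]
-60 tag 111 [ -2.4 -84.1] 99.35476188329721 bin [  48. -100.] [119. -20.]
-180 tag 101 [  -1.5 -156.1] 100.8360289629345 bin [  47. -221.] [ 118. -140.]
divider z 16.533868935401188
```

```bash
cat > go.py <<'E'
import sys
from h import *
from scipy.spatial.transform import Rotation as Ro
a=-0.1423;x=np.array([np.cos(a),np.sin(a),0]);y=np.array([-x[1],x[0],0]);o=np.array([540.1,28.7,0])
rx,ry,z=map(float,sys.argv[1:4]);s=sense();R=np.array(s["tool_rot"])
T=np.c_[np.cross(x,[0,0,-1]),x,[0,0,-1]]
t=o+rx*x+ry*y+[0,0,z];p=np.array(s["tcp_pos"])
print(s["time"],"row coords now",((p-o)@np.c_[x,y]).round(1),p[2].round(1),"force",np.round(s["force"],1),"w",s["gripper_width"])
print("shift",(R.T@(t-p)).round(1),"turn",Ro.from_matrix(R.T@T).as_rotvec().round(3))
E
python3 go.py 0 125 239
python3 -m inch '[[-474,-243,0,0,0,1.37,-1],[-474,-243,0,0,0,1.37,-1],[-474,-243,0,0,0,1.37,-1],[-474,-243,0,0,0,1.37,-1],[-474,-243,0,0,0,1.37,-1]]'
python3 go.py 0 125 239
```

```text
0.75 row coords now [-415.5  458.3] 239.3 force [ 0.1 -0.3 -0. ] w 85.64766945282356
shift [-4.738e+02 -2.434e+02  3.000e-01] turn [-0.     0.     1.369]
time: 1.17
tcp_pos: [337.3, 387.8, 239.5]
tool_rot: [[-0.561, 0.828, 0.0], [0.828, 0.561, 0.0], [0.0, 0.0, -1.0]]
force: [0.8, 1.0, -0.2]
gripper_width: 26.0
1.1667 row coords now [-251.6  326.7] 239.5 force [ 0.8  1.  -0.2] w 26.041127010464784
shift [-318.5   50.4    0.5] turn [ 0.    -0.     0.738]
```

```bash

python3 -m inch '[[-318,50,0,0,0,0.738,-1],[-318,50,0,0,0,0.738,-1],[-318,50,0,0,0,0.738,-1],[-318,50,0,0,0,0.738,-1],[-318,50,0,0,0,0.738,-1]]'
python3 go.py 0 125 239
```

```text
time: 1.58
tcp_pos: [480.7, 236.4, 239.5]
tool_rot: [[0.029, 1.0, 0.0], [1.0, -0.029, 0.0], [0.0, 0.0, -1.0]]
force: [0.2, 0.4, 1.0]
gripper_width: -0.2
1.5833 row coords now [-88.3 197.2] 239.5 force [0.2 0.4 1. ] w -0.24071289562030954
shift [-81.7  79.6   0.5] turn [ 0.    -0.     0.113]
```

```bash

python3 -m inch '[[-82,80,0,0,0,0.113,-1],[-82,80,0,0,0,0.113,-1],[-82,80,0,0,0,0.113,-1],[-82,80,0,0,0,0.113,-1],[-82,80,0,0,0,0.113,-1]]'
python3 go.py 0 125 239
python3 - <<'E'
from h import *
p,P=cloud("wrist");save(p,"w1.png")
E
```

```text
time: 2.0
tcp_pos: [558.2, 152.8, 239.0]
tool_rot: [[0.138, 0.99, -0.0], [0.99, -0.138, -0.0], [-0.0, -0.0, -1.0]]
force: [-0.1, 1.6, 0.3]
gripper_width: 0.1
2.0 row coords now [  0.3 125.4] 239.0 force [-0.1  1.6  0.3] w 0.12974237515370882
shift [-0.4 -0.3 -0. ] turn [-0.     0.     0.004]
```

View pics/w1.png

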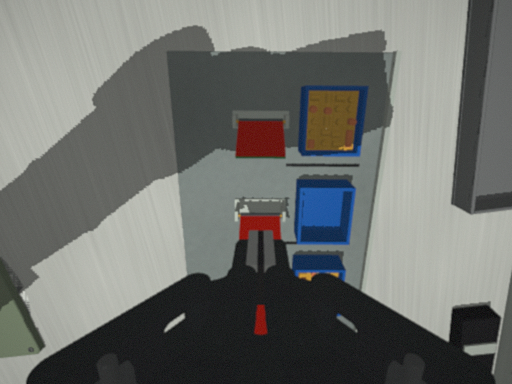

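The wrist view shows the leftmost tag at about (260,135), red and leaning right, with a full bin beside it. The next bin is empty. I descend to its right and push left.

```bash

python3 -m inch '[[0,0,40,0,0,0,-1],[0,0,80,0,0,0,-1],[0,0,120,0,0,0,-1],[0,0,149,0,0,0,-1],[0,0,149,0,0,0,-1]]'
python3 go.py 0 125 90
python3 -m inch '[[8,0,0,0,0,0,-1],[15,0,0,0,0,0,-1],[22,0,0,0,0,0,-1],[28,0,0,0,0,0,-1],[34,0,0,0,0,0,-1]]'
python3 -m inch '[[5,0,0,0,0,0,-1],[10,0,0,0,0,0,-1],[15,0,0,0,0,0,-1],[20,0,0,0,0,0,-1],[22,0,0,0,0,0,-1]]'
python3 go.py 0 181 90
python3 - <<'E'
from h import *
p,P=cloud("wrist");save(p,"w2.png")
E
```

```text
time: 2.47
tcp_pos: [554.7, 155.1, 85.7]
tool_rot: [[0.134, 0.991, -0.007], [0.991, -0.134, -0.001], [-0.002, -0.007, -1.0]]
force: [0.0, -0.7, -1.3]
gripper_width: -0.2
2.4667 row coords now [ -3.5 127.2] 85.7 force [ 0.  -0.7 -1.3] w -0.2370618085463681
shift [-2.3  3.5 -4.3] turn [-0.007  0.002  0.008]
time: 2.88
tcp_pos: [562.6, 189.2, 91.5]
tool_rot: [[0.135, 0.991, 0.002], [0.991, -0.135, 0.001], [0.001, 0.001, -1.0]]
force: [-0.1, -1.1, 0.2]
gripper_width: 0.1
time: 3.3
tcp_pos: [565.2, 210.6, 90.2]
tool_rot: [[0.135, 0.991, -0.0], [0.991, -0.135, 0.0], [0.0, -0.0, -1.0]]
force: [-0.1, 0.8, 0.3]
gripper_width: -0.1
3.3 row coords now [ -0.9 183.6] 90.2 force [-0.1  0.8  0.3] w -0.09755206763828243
shift [-2.6  0.9  0.2] turn [-0.    -0.     0.007]
```

View pics/w2.png

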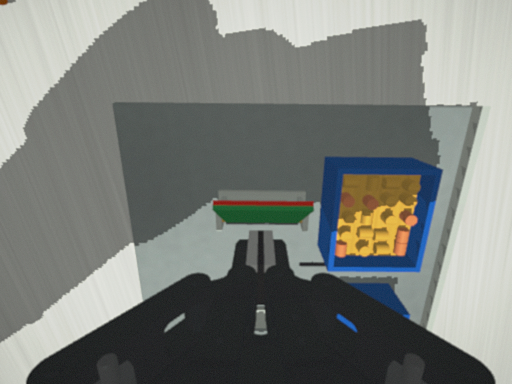

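The tag at (262,212) now shows its green face. I back off to let it settle, rise, and check.

```bash

python3 -m inch '[[-15,0,0,0,0,0,-1],[-30,0,0,0,0,0,-1],[-45,0,0,0,0,0,-1],[-50,0,0,0,0,0,-1],[-50,0,0,0,0,0,-1]]'
python3 -m inch '[[0,0,-30,0,0,0,-1],[0,0,-60,0,0,0,-1],[0,0,-70,0,0,0,-1],[0,0,-70,0,0,0,-1]]'
cat > chk.py <<'E'
from h import *
p,P=cloud("top")
o=np.array([540.1,28.7]);a=-.1423;x=np.array([np.cos(a),np.sin(a)]);y=np.array([-x[1],x[0]])
v,u=np.mgrid[:384,:512];b=(u>155)&(u<345)&(v>130)&(v<250)
W=P[b];C=p[b].astype(int);R=(W[:,:2]-o)@np.c_[x,y]
for h in(180,60,-60,-180):
    m=(abs(R[:,0])<28)&(abs(R[:,1]-h)<45)&(W[:,2]>55)&(W[:,2]<105)
    r=m&(C[:,0]>2*C[:,1]);g=m&(C[:,1]>1.4*C[:,0])
    print(h,"red",r.sum(),"green",g.sum(),"tag y-h",np.nanmean(R[r|g,1]-h).round(1))
    B=(abs(R[:,0]-85)<45)&(abs(R[:,1]-h)<50)&(W[:,2]>38)&(W[:,2]<55)
    print("  bin",np.nanmin(R[B],0).round() if B.any() else None,np.nanmax(R[B],0).round() if B.any() else None)
import sys
if len(sys.argv)>1: save(cv2.resize(p[110:270,130:370],(768,512)),sys.argv[1])
E
python3 chk.py t2.png; python3 go.py 0 -120 160
```

```text
time: 3.77
tcp_pos: [558.6, 158.6, 90.5]
tool_rot: [[0.138, 0.99, -0.0], [0.99, -0.138, -0.001], [-0.001, 0.0, -1.0]]
force: [0.1, -0.5, 1.0]
gripper_width: 0.3
time: 4.1
tcp_pos: [559.4, 161.3, 162.7]
tool_rot: [[0.135, 0.991, 0.004], [0.991, -0.135, 0.002], [0.002, 0.003, -1.0]]
force: [0.4, 0.8, 0.6]
gripper_width: -0.3
180 red 0 green 0 tag y-h nan
  bin [ 83. 139.] [117. 149.]
60 red 114 green 0 tag y-h -17.5
  bin [48. 19.] [119. 100.]
-60 red 134 green 0 tag y-h -17.3
  bin [  47. -100.] [119. -20.]
-180 red 0 green 111 tag y-h 16.6
  bin [  47. -220.] [ 118. -140.]
4.15 row coords now [ -0.3 133.7] 161.1 force [ 0.2 -0.5  0.2] w 0.19765225012529997
shift [-253.7   -1.5    0.8] turn [ 0.001 -0.001  0.007]chk.py:9: RuntimeWarning: Mean of empty slice
  print(h,"red",r.sum(),"green",g.sum(),"tag y-h",np.nanmean(R[r|g,1]-h).round(1))
```

View pics/t2.png

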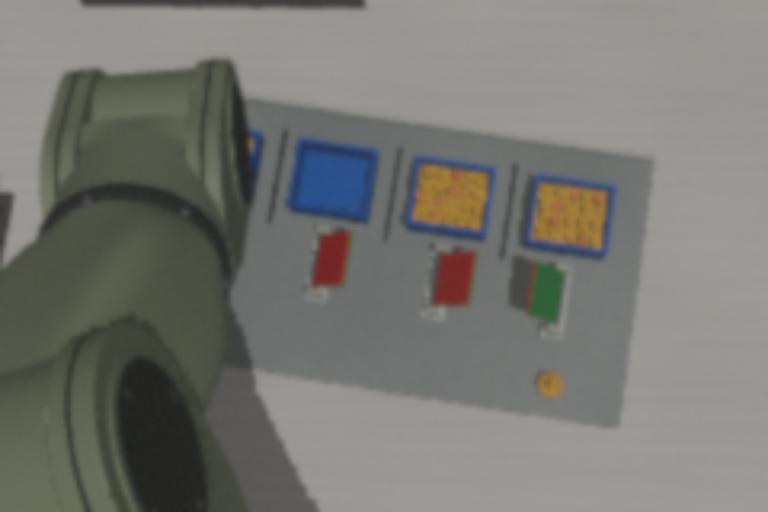

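The arm hides the first tag in the top view; the rest are unchanged. I move to the right of the third tag.

```bash

python3 -m inch '[[-40,0,-10,0,0,0,-1],[-80,0,-20,0,0,0,-1],[-120,0,-20,0,0,0,-1],[-160,0,-20,0,0,0,-1],[-200,0,-20,0,0,0.007,-1]]'
python3 -m inch '[[-30,-1,0,0,0,0,-1],[-54,-1,0,0,0,0,-1],[-54,-1,0,0,0,0,-1],[-54,-1,0,0,0,0,-1],[-54,-1,0,0,0,0,-1]]'
python3 go.py 0 -120 90; python3 chk.py
python3 - <<'E'
from h import *
p,P=cloud("wrist");save(p,"w3.png")
E
```

```text
time: 4.57
tcp_pos: [530.6, -39.1, 179.4]
tool_rot: [[0.142, 0.99, -0.001], [0.99, -0.142, 0.0], [0.0, -0.001, -1.0]]
force: [1.3, -0.4, 0.5]
gripper_width: 0.2
time: 4.98
tcp_pos: [522.7, -90.2, 179.6]
tool_rot: [[0.142, 0.99, -0.001], [0.99, -0.142, 0.001], [0.001, -0.001, -1.0]]
force: [0.3, 0.8, 0.8]
gripper_width: -0.2
4.9833 row coords now [  -0.4 -120.1] 179.6 force [0.3 0.8 0.8] w -0.15098793986595394
shift [ 0.1  0.5 89.6] turn [-0.001 -0.001  0.   ]
180 red 0 green 171 tag y-h 16.3
  bin [ 48. 139.] [119. 219.]
60 red 114 green 0 tag y-h -17.3
  bin [48. 19.] [119. 100.]
-60 red 0 green 0 tag y-h nan
  bin [ 48. -66.] [119. -20.]
-180 red 0 green 0 tag y-h nan
  bin None Nonechk.py:9: RuntimeWarning: Mean of empty slice
  print(h,"red",r.sum(),"green",g.sum(),"tag y-h",np.nanmean(R[r|g,1]-h).round(1))
```

View pics/w3.png

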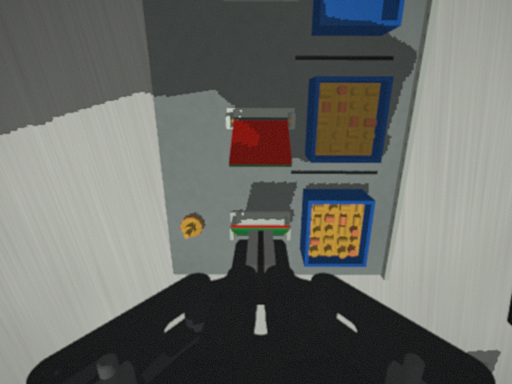

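The first tag now rests green with its bin unmoved. In the wrist view the third tag is red at (260,142) and the fourth is green at (260,230). I descend slowly between them.

```bash

python3 -m inch '[[0,0,15,0,0,0,-1],[0,0,35,0,0,0,-1],[0,0,50,0,0,0,-1],[0,0,60,0,0,0,-1],[0,0,60,0,0,0,-1]]'
python3 -m inch '[[0,0,10,0,0,0,-1],[0,0,20,0,0,0,-1],[0,0,29,0,0,0,-1],[0,0,29,0,0,0,-1],[0,0,29,0,0,0,-1]]'
python3 go.py 0 -58 90
```

```text
time: 5.5
tcp_pos: [522.1, -90.4, 118.7]
tool_rot: [[0.141, 0.99, -0.003], [0.99, -0.141, 0.0], [0.0, -0.003, -1.0]]
force: [-0.4, -0.1, -0.6]
gripper_width: -0.2
time: 5.92
tcp_pos: [522.4, -91.3, 91.0]
tool_rot: [[0.143, 0.99, -0.001], [0.99, -0.143, 0.0], [-0.0, -0.001, -1.0]]
force: [-0.7, 0.5, 0.1]
gripper_width: 0.0
5.9167 row coords now [  -0.5 -121.3] 91.0 force [-0.7  0.5  0.1] w 0.044456570656989686
shift [63.3  0.4  1. ] turn [-0.001  0.    -0.001]
```

```bash

python3 -m inch '[[7,0,0,0,0,0,-1],[14,0,0,0,0,0,-1],[20,0,0,0,0,0,-1],[26,0,0,0,0,0,-1],[32,0,0,0,0,0,-1]]'
python3 -m inch '[[6,0,0,0,0,0,-1],[12,0,0,0,0,0,-1],[18,0,0,0,0,0,-1],[24,0,0,0,0,0,-1],[30,0,0,0,0,0,-1]]'
python3 -m inch '[[2,0,0,0,0,0,-1],[-10,0,0,0,0,0,-1],[-25,0,0,0,0,0,-1],[-40,0,0,0,0,0,-1],[-57,0,0,0,0,0,-1]]'
python3 -m inch '[[0,0,0,0,0,0,-1],[0,0,0,0,0,0,-1]]'
python3 go.py 0 -120 90
```

```text
time: 6.33
tcp_pos: [527.4, -58.7, 91.5]
tool_rot: [[0.142, 0.99, 0.0], [0.99, -0.142, 0.0], [0.0, 0.0, -1.0]]
force: [-0.1, 0.3, 0.0]
gripper_width: -0.0
time: 6.75
tcp_pos: [531.5, -29.3, 91.3]
tool_rot: [[0.143, 0.99, -0.0], [0.99, -0.143, -0.0], [-0.0, 0.0, -1.0]]
force: [-0.4, -0.2, -0.3]
gripper_width: 0.0
time: 7.17
tcp_pos: [523.1, -87.3, 91.3]
tool_rot: [[0.142, 0.99, -0.0], [0.99, -0.142, -0.0], [-0.0, 0.0, -1.0]]
force: [0.6, 1.1, -0.1]
gripper_width: 0.1
time: 7.33
tcp_pos: [523.1, -87.5, 91.4]
tool_rot: [[0.144, 0.99, -0.0], [0.99, -0.144, -0.0], [-0.0, 0.0, -1.0]]
force: [-0.5, -0.3, -1.2]
gripper_width: -0.3
7.3333 row coords now [  -0.3 -117.5] 91.4 force [-0.5 -0.3 -1.2] w -0.2819825769024502
shift [-2.5  0.3  1.4] turn [ 0.     0.    -0.003]
```

```bash

python3 -m inch '[[0,0,-20,0,0,0,-1],[0,0,-55,0,0,0,-1],[0,0,-95,0,0,0,-1],[0,0,-130,0,0,0,-1],[0,0,-130,0,0,0,-1]]'
python3 -m inch '[[-40,0,0,0,0,0,-1],[-80,0,0,0,0,0,-1],[-120,0,0,0,0,0,-1],[-160,0,0,0,0,0,-1],[-200,0,0,0,0,0,-1]]'
python3 -m inch '[[-40,0,0,0,0,0,-1],[-70,0,0,0,0,0,-1],[-80,0,0,0,0,0,-1],[-80,0,0,0,0,0,-1],[-80,0,0,0,0,0,-1]]'
python3 chk.py t3.png
```

```text
time: 7.75
tcp_pos: [525.2, -86.3, 227.0]
tool_rot: [[0.142, 0.99, 0.008], [0.99, -0.142, -0.001], [0.0, 0.008, -1.0]]
force: [-0.1, -0.2, 0.5]
gripper_width: 0.0
time: 8.17
tcp_pos: [494.5, -285.6, 221.3]
tool_rot: [[0.142, 0.99, 0.0], [0.99, -0.142, 0.0], [0.0, 0.0, -1.0]]
force: [0.6, 0.2, -0.1]
gripper_width: -0.2
time: 8.58
tcp_pos: [483.7, -362.7, 221.0]
tool_rot: [[0.142, 0.99, -0.0], [0.99, -0.142, 0.001], [0.001, -0.0, -1.0]]
force: [-0.5, 0.8, -0.1]
gripper_width: 0.1
180 red 0 green 172 tag y-h 16.2
  bin [ 48. 139.] [120. 220.]
60 red 110 green 0 tag y-h -17.7
  bin [48. 19.] [119. 100.]
-60 red 0 green 137 tag y-h 16.1
  bin [  48. -100.] [119. -21.]
-180 red 0 green 109 tag y-h 16.5
  bin [  47. -221.] [ 118. -140.]
```

View pics/t3.png

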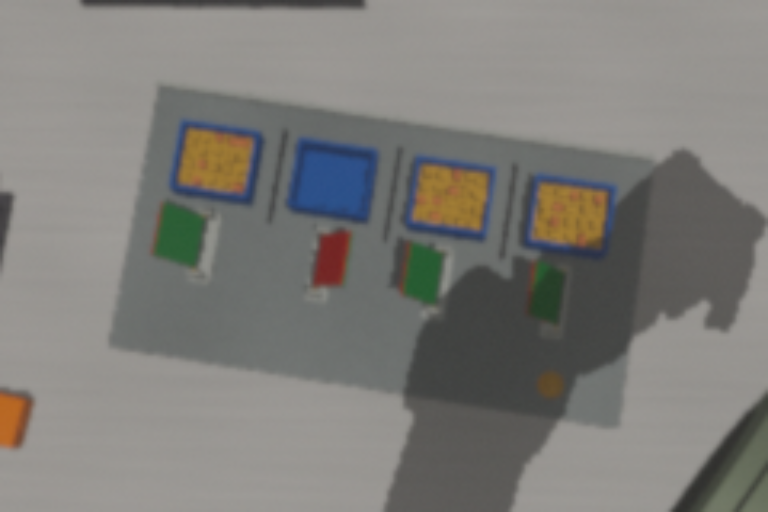

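The tags at (180,235), (425,270) and (548,292) are green with full bins behind them, and the one at (332,258) is red with the empty bin behind it. The bins and the knob are where they were, and the arm is clear.

```bash
python3 -c "
from station import arm;print(arm.sign_off())"
```

```text
the job is handed in; nothing more can be done
None
```

The stock board is up to date, and I handed the job in at about 8.6 s. Counting from the left, the first and third tags were red in front of full bins. I pushed each one to the left with the shut fingertips, and both dropped onto the green stop.

**Tags:** in the final top view and depth check, the three tags in front of full bins are green and the tag in front of the empty bin is red. Each leans about 16–18 mm to its side, which matches the rest stops.

**Everything else:** the bin edges are within about 1 mm of where they started. The knob looks to be in the same place in the picture; I did not measure it, and I did not re-check the filter, case, carburetor or cup. The arm ended clear of everything, and the force readings at the end of each move were under about 2 N.

**Checks that failed or disagreed:** two mid-task top views could not see some tags because the arm blocked them; the later views resolved this. No checks disagreed.

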